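# Swing out and stock the paint caddy

## Task

Make the swivel paint caddy ready for marbling: pull up the red T-bar plunger and twist it so that it stays out, swing the caddy by its handle from its parked place round to the working place beside the bath, then twist the plunger back so that the pin drops fully home and locks it there. Put every paint jar on the table upright on the floor of a caddy pocket of its own, before or after swinging, and leave the white cup standing where it is.

Things in the scene. Friction and masses are not known exactly. Their poses are not given: they have to be found in the camera images.
- stand: Fixed swivel stand; origin on the vertical pivot axis of the caddy at table height, z up. In its frame the parked caddy's tray lies along -x, and the spring plunger stands at (46, 46) mm on a grey bracket (top at z = 58 mm) between two steel collar cheeks (up to z = 77 mm). The pivot cap is 50 mm high.
- caddy (a joint): Swing angle (rad): 0 parked (index hole with grey mark), 1.571 = 90 degrees anticlockwise from above = working place by the bath (green mark). Stops 0.02 beyond each. With the plunger out it swings lightly (1 N at the handle) and stays where left; the pin, when down in a hole, blocks it (up to 0.03 play). Released off a hole the pin rests on the disc and snaps in when the hole comes under it.
- plunger (a joint): How far the plunger is pulled up (m): 0 fully down, travel 0.026. A spring pushes it down with 4 N (at 0) to 10 N (top). The pin clears the index disc from 0.014 up. Pulled up 0.017 or more, the T-bar can be twisted; let go, it then rests on the collar at 0.016 and stays out.
- tbar (a joint): Twist of the red T-bar (rad): 0 in line with its slot (plunger can go down), growing anticlockwise from above to the stop at 1.4. It is held out by the collar from about 0.7 on; when twisted back below about 0.25 the spring drives the pin down. It cannot twist while the plunger is down.
- tbar_grip (a point): Centre of the red T-bar of the plunger: bar 60 mm long along this point's x axis, 14 mm thick (y), 26 mm high (z); its centre is 107 mm above the table when down. The point rises and turns with the bar. Nothing but its thin stem is under it for 17 mm (collar top).
- handle (a point): Grip point on the black upright handle post of the caddy, 16 mm diameter, from z = 12 to 125 mm; this point is at z = 105 mm on its axis, 205 mm from the pivot axis, turning with the caddy.
- pocket0 (a point): One of the four square white pockets (2 x 2, 84 mm apart) in the caddy's tray: 58 mm wide inside, walls 4 mm thick and 36 mm high, floor 12 mm above the table. The point lies on the pocket's axis 45 mm above its floor (9 mm above the rim), where the centre of a seated jar is; its x and y axes run along the walls, z up. It swings with the caddy.
- pocket1 (a point): One of the four square white pockets (2 x 2, 84 mm apart) in the caddy's tray: 58 mm wide inside, walls 4 mm thick and 36 mm high, floor 12 mm above the table. The point lies on the pocket's axis 45 mm above its floor (9 mm above the rim), where the centre of a seated jar is; its x and y axes run along the walls, z up. It swings with the caddy.
- pocket2 (a point): One of the four square white pockets (2 x 2, 84 mm apart) in the caddy's tray: 58 mm wide inside, walls 4 mm thick and 36 mm high, floor 12 mm above the table. The point lies on the pocket's axis 45 mm above its floor (9 mm above the rim), where the centre of a seated jar is; its x and y axes run along the walls, z up. It swings with the caddy.
- pocket3 (a point): One of the four square white pockets (2 x 2, 84 mm apart) in the caddy's tray: 58 mm wide inside, walls 4 mm thick and 36 mm high, floor 12 mm above the table. The point lies on the pocket's axis 45 mm above its floor (9 mm above the rim), where the centre of a seated jar is; its x and y axes run along the walls, z up. It swings with the caddy.
- jar0_c (a point): Paint jar, red, white lid: upright cylinder 48 mm diameter, 90 mm high (body to 72 mm, then a lid of 42 mm diameter), about 0.16 kg; the point is its centre, 45 mm above its foot, z along its axis. May be absent.
- jar1_c (a point): Paint jar, blue, white lid: upright cylinder 48 mm diameter, 90 mm high (body to 72 mm, then a lid of 42 mm diameter), about 0.16 kg; the point is its centre, 45 mm above its foot, z along its axis. May be absent.
- jar2_c (a point): Paint jar, yellow, white lid: upright cylinder 48 mm diameter, 90 mm high (body to 72 mm, then a lid of 42 mm diameter), about 0.16 kg; the point is its centre, 45 mm above its foot, z along its axis. May be absent.
- jar3_c (a point): Paint jar, green, white lid: upright cylinder 48 mm diameter, 90 mm high (body to 72 mm, then a lid of 42 mm diameter), about 0.16 kg; the point is its centre, 45 mm above its foot, z along its axis. May be absent.
- waterpot_c (a point): White ceramic cup among the jars, 64 mm rim diameter, 62 mm high; the point is half-way up. Not part of the job: leave it standing.
Mind the look-alikes: they are no part of the job. What is shaped like the part that bears jar2_c but pink or purple is not meant.

How it is judged:
On the way, in this order (a step that is already met when the one before it is completed fails the run):
1. the plunger is pulled out and twisted so that it stays out, the caddy still parked (value of joint plunger above 0.0135 m and value of joint tbar above 0.6 rad and value of joint caddy below 0.2 rad), for 0.3 s.
2. the caddy is swung to its working place with the plunger out (value of joint caddy between 1.521 and 1.621 rad and value of joint plunger above 0.01 m), for 0.1 s.
3. the plunger is twisted back and fully home, locking the caddy at its working place (value of joint caddy between 1.521 and 1.621 rad and value of joint plunger below 0.003 m and value of joint tbar below 0.35 rad), for 0.3 s.
At the end, for the whole second after the job is handed in: The caddy is at its working place (within 0.05 rad of 1.571) with the plunger down (under 3 mm) and its T-bar twisted back (under 0.35 rad); every jar present stands upright (within 0.15 rad) in a pocket, its centre within 12 mm of a pocket point (all of step 3 and (distance between jar0_c and pocket0 below 0.012 m or distance between jar0_c and pocket1 below 0.012 m or distance between jar0_c and pocket2 below 0.012 m or distance between jar0_c and pocket3 below 0.012 m) and angle between each of jar0_c, jar1_c, jar2_c, jar3_c's own z axis and vertical below 0.15 rad and (distance between jar1_c and pocket0 below 0.012 m or distance between jar1_c and pocket1 below 0.012 m or distance between jar1_c and pocket2 below 0.012 m or distance between jar1_c and pocket3 below 0.012 m) and (distance between jar2_c and pocket0 below 0.012 m or distance between jar2_c and pocket1 below 0.012 m or distance between jar2_c and pocket2 below 0.012 m or distance between jar2_c and pocket3 below 0.012 m) and (distance between jar3_c and pocket0 below 0.012 m or distance between jar3_c and pocket1 below 0.012 m or distance between jar3_c and pocket2 below 0.012 m or distance between jar3_c and pocket3 below 0.012 m)); the robot touches nothing.
It fails at once if the white ceramic cup is knocked over or shoved more than 80 mm (angle between waterpot_c's own z axis and vertical above 0.6 rad or distance of waterpot_c from where it was at the start of the episode above 0.08 m).
Of jar0, jar1, jar2, jar3 only 2 to 4 are there at a start; the rules pass over those that are not, and their reading is None.
At some moment in a run one of jar0, jar1, jar2, jar3 may be knocked a few centimetres aside while the robot is not near it.
It also fails if it takes over 210 s, if anything falls off the work surface, if the arm or the gripper's body presses on something with over 40 N, if the wrist force passes 120 N, or if a joint passes its speed limit or range.

## Robot

A 7-joint arm with a two-finger parallel gripper is mounted at the origin on the work surface. World frame = base frame: x ahead of the robot, y to its left, z up, the work surface at z = 0. Lengths are in m, angles in rad, forces in N, time in s.
With the tool pointing down it reaches from about 0.35 to 0.9 m from the base axis. Payload 8.1 kg.
Tool frame: the origin (TCP) lies at the very end of the fingers, on their centre line; the grasp point (between the pads) lies 19 mm behind it; z points along the fingers, y is the line along which they close (so a half turn about z gives the same grasp; the last joint's range is limited). The gripper opens to 92 mm and grips with 3 to 60 N. Pads are 19 mm wide; open, the fingers measure 130 mm over their backs; the gripper's body (75 mm by 190 mm) begins 47 mm behind the grasp point.
Start: joints at [-1.256, 0.434, 0.025, 1.573, -0.012, 1.134, -0.075], TCP at [0.254, 0.571, 0.227] pointing down, gripper open.
Joint ranges: [-2.62, 2.62], [-0.44, 2.09], [-1.27, 1.32], [0.08, 2.57], [-1.32, 4.46], [0.12, 2], [-2.74, 2.74]. Speed limits (rad/s): [2.22, 2.22, 3.01, 3.01, 3.14, 3.14, 3.14].

## Interface

Orientations are given as a unit quaternion [w, x, y, z].
In Python, from station import get_obs, snapshot, job_done gives the robot as it stands.
- The arm moves only by the shell command python3 -m creep 'ROWS' [OPENING] [FORCE]. ROWS is JSON, one flat list of numbers, 6 for each row, row after row: the shift along the tool's x, y, z in units of 0.03 m (1.0 is 0.03 m), then the turn, a rotation vector about the tool's x, y, z in units of 6 degrees (1.0 is 6 degrees). In form: [tx, ty, tz, wx, wy, wz, tx, ty, tz, wx, wy, wz, ...]. A call has 1 to 20 rows; each row shifts and turns the commanded pose from where the row before left it, along the tool's axes as they then stand; what a row does not reach is not made up. A row lasts 1/12 s, in which the tool goes at most 41.7 mm and 7.16 degrees, less where a joint would pass 70% of its speed; a pose out of reach is approached as far as the arm can. A call with a number of a shift or a turn outside -1 to 1 is refused whole. A call with a gripper value outside its range is refused whole. OPENING is the closure, from 0 (fully open) to 1 (shut), set as the call begins (- or left out, the last holds). The fingers move at their own pace and stop on an object; FORCE is the grip in N (left out, the last holds). Time passes only in rows, so rows that do not move let the fingers close. It gives the time, the measured TCP pose, the force, the opening and the grip force at its end, in the units of the state.
- get_obs(): the state, without advancing time (a new reading comes with each control period).
- snapshot(name): name is "scene" or "side" or "wrist"; returns a dict with "frame" (420x560x3 uint8, red, green, blue), "intrinsics" (3x3 intrinsics, pixels), "R" (3x3) and "t" (3): a world point X has camera coordinates R X + t. Camera axes: x right, y down, z forward; pixel columns grow to the right and rows downward; lengths in m; the calibration is good to about 2 mm. A picture is of the moment at which its call begins. There is no depth.
- job_done(): hands the job in; it is judged then, once.
The state is a dict: "time": time; "joint_positions": joint angles; "joint_vel": joint speeds; "effort": joint torques, N m; "ee_pos": TCP position; "tcp_rot": TCP orientation; "force": force on the tool from outside, world axes, zero at the start; "wrist_torque": the same for the moment, N m; "width": opening from 0.0 (shut) to 1.0 (fully open); "grasp_force": force on a finger pad.
Only numpy, scipy, OpenCV 4.12 (cv2) and the standard library are available. Lean on these libraries where they do the work, as an engineer would, in place of code of your own. Each camera call takes 0.05 s, during which the arm holds its last target. There are 200 camera calls.

## Working session

There is one attempt and no reset: what is moved stays moved. The work goes in short steps, Python scripts to look and compute and a shell command to move; the robot and the scene stay as the last step left them, time stands still between calls to the robot, and variables do not carry over. Pictures are saved under pics/ and viewed, at most 15 in all, crops included, and the job is handed in when it is done.

```bash
ls; mkdir -p pics; cat > h.py <<'E'
import numpy as np, cv2
from station import get_obs, snapshot
from scipy.spatial.transform import Rotation as Ro
def shot(n,f=None):
    s=snapshot(n)
    if f: cv2.imwrite('pics/'+f,s['frame'][:,:,::-1])
    return s
def ray(s,u,v,z):
    K,R,t=(np.array(s[k]) for k in('intrinsics','R','t'))
    d=R.T@np.linalg.solve(K,[u,v,1]);c=-R.T@t
    return c+d*(z-c[2])/d[2]
def proj(s,X):
    p=np.array(s['intrinsics'])@(np.array(s['R'])@np.array(X)+np.array(s['t']));return p[:2]/p[2]
def tool():
    o=get_obs();q=o['tcp_rot'];return np.array(o['ee_pos']),Ro.from_quat([q[1],q[2],q[3],q[0]])
def go(X,yaw=None):
    """shift to X in tool units (of 0.03), plus yaw of tool y axis in deg, rotvec to vertical + yaw"""
    p,r=tool();m=r.as_matrix()
    y=m[:,1]; cy=np.degrees(np.arctan2(y[1],y[0]))
    print('shift units',np.round(m.T@(np.array(X)-p)/.03,2),'yaw y axis',round(cy,1))
    if yaw is None: yaw=cy
    d=(yaw-cy+90)%180-90
    a=np.radians(cy+d);Y=np.array([np.cos(a),np.sin(a),0]);Z=np.array([0,0,-1]);T=np.stack([np.cross(Y,Z),Y,Z],1)
    print('rot units',np.round(np.degrees(Ro.from_matrix(m.T@T).as_rotvec())/6,2))
E
python3 - <<'E'
from h import *
import pickle
S={n:shot(n,n+'0.png') for n in('scene','side','wrist')}
pickle.dump(S,open('s0.pkl','wb'))
im=np.hstack([S['scene']['frame'],S['side']['frame']])
o=get_obs();print(o)
for n in S: print(n,-np.array(S[n]['R']).T@np.array(S[n]['t']))
E
```

```text
pics
{'time': 0.15, 'joint_positions': array([-1.25562587,  0.43505517,  0.02500564,  1.57383609, -0.01156205,
        1.13402199, -0.07511254]), 'joint_vel': array([ 7.64590543e-04, -2.54687181e-03, -5.87913517e-04, -1.91546015e-03,
        5.56985797e-05, -6.03968996e-04,  5.53013917e-04]), 'effort': array([ 1.88344289e-03, -6.68260503e+01,  9.85694490e-01, -3.14694679e+01,
       -6.05583843e-02,  3.94261151e-02,  9.27255815e-05]), 'ee_pos': array([0.25349778, 0.57087955, 0.22615058]), 'tcp_rot': array([-4.51064202e-05,  2.07415024e-01,  9.78252862e-01, -5.86780308e-04]), 'force': array([0.44527178, 0.02061082, 0.34502423]), 'wrist_torque': array([ 0.00165598, -0.00245756, -0.01140612]), 'grasp_force': 0.0, 'width': 1.0006026793469953}
scene [1.03689782 0.26452559 0.54791498]
side [ 0.12009061 -0.3708019   0.60671379]
wrist [0.18095372 0.60312932 0.3840027 ]
```

View pics/scene0.png

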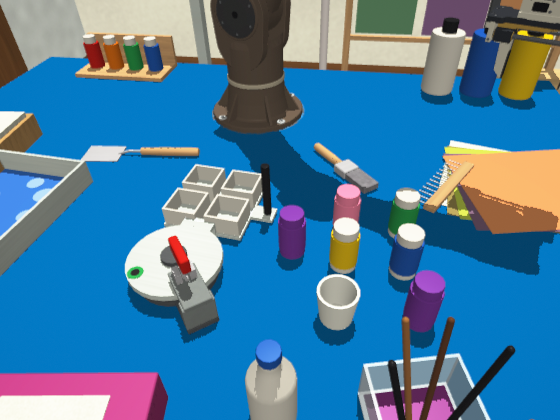

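View pics/side0.png

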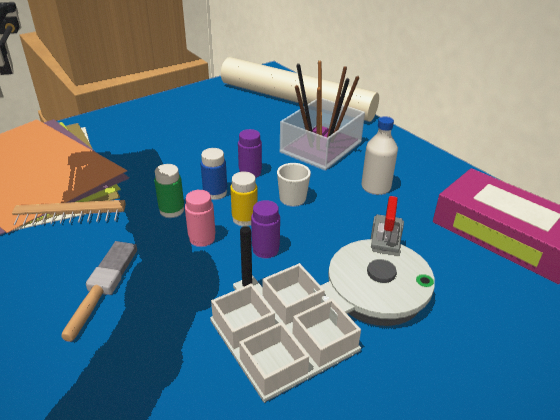

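Scene view: the jars with white lids are green (405,213), blue (407,252) and yellow (344,246). No red jar stands on the table. Possible mix-ups:
- Pink (347,207), purple (292,232) and purple (424,300) have coloured lids, so they are decoys.
- The small rack jars at (93–152,50) are background.
- The white cup is at (338,302).
- The T-bar is at (180,255), the handle at (266,190), and the green index mark at (135,272).

Next I'll cast rays from both views.

```bash
python3 - <<'E'
from h import *
import pickle
S=pickle.load(open('s0.pkl','rb'));a,b=S['scene'],S['side']
for n,z,p,q in [('cap',.05,(174,254),(382,271)),('tbar',.12,(179,253),(391,213)),('handle',.125,(265,167),(246,229)),
 ('green',.09,(406,195),(168,171)),('blue',.09,(410,233),(213,156)),('yellow',.09,(346,228),(244,180)),('pink',.09,(348,192),(199,198)),
 ('purp1',.09,(292,212),(265,209)),('purp2',.09,(428,280),(250,136)),('cup',.062,(338,290),(293,172))]:
    A,B=ray(a,*p,z),ray(b,*q,z);print(n,A.round(3),B.round(3))
# pocket rims z=.048 in side
for q in [(241,316),(292,293),(327,331),(274,360)]: print(ray(b,*q,.048).round(3))
for q in [(203,183),(242,187),(186,208),(229,215)]: print(ray(a,*q,.048).round(3))
c=np.vstack([a['frame'][215:345,110:290],]);c=cv2.resize(c,None,fx=2.2,fy=2.2)
d=cv2.resize(b['frame'][180:330,310:450],None,fx=1.9,fy=1.9)
e=cv2.resize(a['frame'][170:340,280:460],None,fx=1.68,fy=1.68)
H=290;cv2.imwrite('pics/crop1.png',np.hstack([cv2.resize(x,(int(x.shape[1]*H/x.shape[0]),H)) for x in(c,d)])[:,:800,::-1])
E
```

```text
cap [ 0.605 -0.004  0.05 ] [ 0.597 -0.011  0.05 ]
tbar [0.662 0.04  0.12 ] [0.638 0.024 0.12 ]
handle [0.444 0.119 0.125] [0.438 0.116 0.125]
green [0.443 0.368 0.09 ] [0.44  0.365 0.09 ]
blue [0.539 0.369 0.09 ] [0.53  0.361 0.09 ]
yellow [0.543 0.27  0.09 ] [0.532 0.263 0.09 ]
pink [0.45  0.268 0.09 ] [0.443 0.263 0.09 ]
purp1 [0.517 0.179 0.09 ] [0.514 0.175 0.09 ]
purp2 [0.632 0.389 0.09 ] [0.627 0.382 0.09 ]
cup [0.646 0.267 0.062] [0.643 0.265 0.062]
[0.378 0.043 0.048]
[0.461 0.035 0.048]
[ 0.456 -0.046  0.048]
[ 0.371 -0.042  0.048]
[ 0.409 -0.019  0.048]
[0.41  0.062 0.048]
[ 0.488 -0.026  0.048]
[0.495 0.059 0.048]
```

View pics/crop1.png

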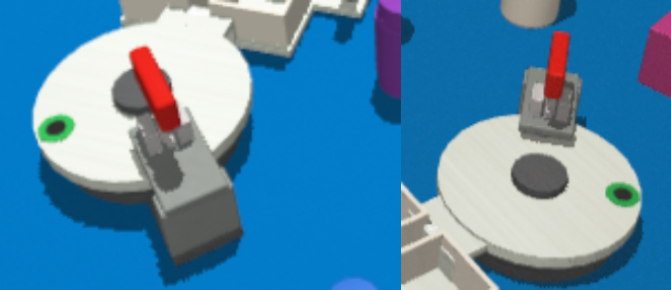

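The crop confirms the red T-bar at scene (180,255), standing between the grey cheeks. The disc's green hole is at scene (135,272). I'll go above it for a close look.

```bash
python3 - <<'E'
from h import *
import pickle
S=pickle.load(open('s0.pkl','rb'));a,b=S['scene'],S['side'];w=S['wrist']
e0,e1=ray(a,172,240,.12),ray(a,187,271,.12);print('bar',e0,e1,np.degrees(np.arctan2(*(e1-e0)[1::-1])))
print('bottle',ray(b,378,186,0),ray(a,268,350,.17))
p,r=tool();print('cam in tool',r.inv().apply(-np.array(w['R']).T@np.array(w['t'])-p), (r.inv()*Ro.from_matrix(np.array(w['R']).T)).as_matrix().round(2))
go([.63,.02,.30],-50)
E
```

```text
bar [0.63912682 0.02066771 0.12      ] [0.69248312 0.06310627 0.12      ] 38.49805397034377
bottle [0.80985602 0.19780748 0.        ] [0.81889031 0.20287824 0.17      ]
cam in tool [ 7.93649621e-02 -1.48265346e-04 -1.57864376e-01] [[ 0.   -0.96 -0.3 ]
 [ 1.    0.   -0.  ]
 [ 0.   -0.3   0.96]]
shift units [-18.92 -11.69  -2.45] yaw y axis 66.1
rot units [-1.000e-02 -0.000e+00 -1.066e+01]
```

```bash
python3 -m creep '[0,0,-1,0,0,0, -1,-0.62,-0.08,0,0,0, -1,-0.62,-0.08,0,0,0, -1,-0.62,-0.08,0,0,0, -1,-0.62,-0.08,0,0,0, -1,-0.62,-0.08,0,0,0, -1,-0.62,-0.08,0,0,0, -1,-0.62,-0.08,0,0,0, -1,-0.62,-0.08,0,0,0, -1,-0.62,-0.08,0,0,0, -1,-0.62,-0.08,0,0,0, -1,-0.62,-0.08,0,0,0, -1,-0.62,-0.08,0,0,0, -1,-0.62,-0.08,0,0,0, -1,-0.62,-0.08,0,0,0, -1,-0.62,-0.08,0,0,0, -1,-0.62,-0.08,0,0,0, -1,-0.62,-0.08,0,0,0, -1,-0.62,-0.08,0,0,0, -1,-0.62,-0.08,0,0,0]' 0
python3 -m creep '[0,0,0,0,0,1, 0,0,0,0,0,1, 0,0,0,0,0,1, 0,0,0,0,0,1, 0,0,0,0,0,1, 0,0,0,0,0,1, 0,0,0,0,0,1, 0,0,0,0,0,1, 0,0,0,0,0,1, 0,0,0,0,0,1, 0,0,0,0,0,1, 0,0,0,0,0,1, 0,0,0,0,0,1, 0,0,0,0,0,1, 0,0,0,0,0,1, 0,0,0,0,0,1, 0,0,0,0,0,1, 0,0,0,0,0,1, 0,0,0,0,0,1, 0,0,0,0,0,0]'
python3 - <<'E'
from h import *
import pickle
s=shot('wrist','w1.png');pickle.dump(s,open('w1.pkl','wb'))
print(tool()[0], get_obs()['joint_positions'])
go([.65,.035,.30],-50)
E
```

```text
time: 1.82
ee_pos: [0.6317, 0.0154, 0.3022]
tcp_rot: [-0.0, 0.207, 0.978, 0.0]
force: [0.8, 0.0, -0.3]
width: 0.998
grasp_force: 0.0
time: 3.48
ee_pos: [0.631, 0.0172, 0.3019]
tcp_rot: [-0.0, 0.934, 0.357, -0.0]
force: [0.1, 1.0, -0.5]
width: 0.998
grasp_force: 0.0
[0.63099854 0.01714467 0.30194292] [-0.60785694  0.4643558   0.77391735  1.4844647  -0.32796456  1.32697764
 -0.64253409]
shift units [ 0.87 -0.02  0.06] yaw y axis -47.8
rot units [-0.    0.01  0.36]
```

View pics/w1.png

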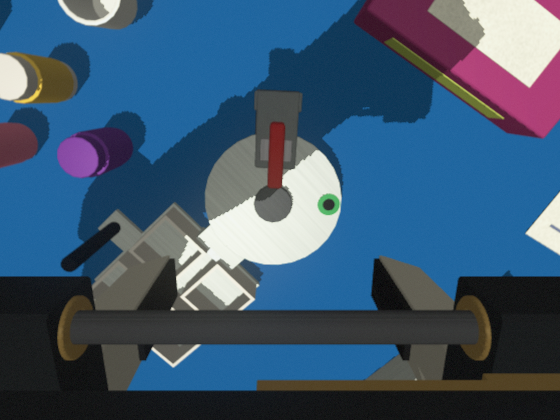

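The wrist view shows the T-bar's top running from (277,124) to (275,187). The cap is at (273,203), the green hole at (328,205), the handle top at (70,265) and the cup at (97,5).

```bash
python3 - <<'E'
from h import *
import pickle
s=pickle.load(open('w1.pkl','rb'));f=s['frame'].astype(int)
m=((f[:,:,0]>90)&(f[:,:,1]<50)&(f[:,:,2]<60)).astype(np.uint8);m[:,340:]=0;m[:100]=0;m[250:]=0
c=max(cv2.findContours(m,0,2)[0],key=cv2.contourArea);print(cv2.minAreaRect(c))
e0,e1=ray(s,277,124,.12),ray(s,275,187,.12);print(e0,e1,np.linalg.norm(e1-e0),(e0+e1)/2,np.degrees(np.arctan2(*(e0-e1)[1::-1])))
cap=ray(s,273,203,.05);g=ray(s,328.5,205,.03);h=ray(s,70,265,.125);print('cap',cap,'green',g,np.linalg.norm((g-cap)[:2]),np.degrees(np.arctan2(*(g-cap)[1::-1])),'handle',h,np.linalg.norm((h-cap)[:2]))
E
```

```text
((275.7568054199219, 155.10748291015625), (14.174415588378906, 64.2605209350586), 2.726310968399048)
[0.67655539 0.05289212 0.12      ] [0.63270588 0.01595717 0.12      ] 0.05733210543279399 [0.65463063 0.03442465 0.12      ] 40.10783400488804
cap [ 0.60510079 -0.0060158   0.05      ] green [ 0.64334163 -0.0609216   0.03      ] 0.06691045233112462 -55.14353077835555 handle [0.44099537 0.1142761  0.125     ] 0.20347169347444655
```

```bash
python3 - <<'E'
from h import *
go([.654,.0345,.092],-50)
E
```

```text
shift units [0.96 0.09 7.  ] yaw y axis -47.8
rot units [-0.    0.01  0.36]
```

```bash
python3 -m creep '[0.5,0.05,0,0,0,0.36, 0.46,0.04,0.5,0,0,0, 0,0,1,0,0,0, 0,0,1,0,0,0, 0,0,1,0,0,0, 0,0,1,0,0,0, 0,0,1,0,0,0, 0,0,0.5,0,0,0, 0,0,0.5,0,0,0, 0,0,0.5,0,0,0, 0,0,0,0,0,0, 0,0,0,0,0,0]' 0
python3 -m creep '[0,0,0,0,0,0, 0,0,0,0,0,0, 0,0,0,0,0,0, 0,0,0,0,0,0, 0,0,0,0,0,0, 0,0,0,0,0,0, 0,0,0,0,0,0, 0,0,0,0,0,0, 0,0,0,0,0,0, 0,0,0,0,0,0]' 1 40
python3 - <<'E'
from h import *
go([.654,.0345,.092],-50);print(get_obs()['joint_positions'])
shot('side','s2.png')
E
```

```text
time: 4.53
ee_pos: [0.6541, 0.0338, 0.0918]
tcp_rot: [-0.0, 0.94, 0.342, -0.001]
force: [1.2, -0.0, 0.1]
width: 1.002
grasp_force: 0.0
time: 5.37
ee_pos: [0.6546, 0.0338, 0.0923]
tcp_rot: [-0.0, 0.94, 0.341, -0.0]
force: [-0.5, 0.5, -0.1]
width: 0.325
grasp_force: 0.0
shift units [-0.   -0.03  0.01] yaw y axis -50.1
rot units [-0.    0.   -0.02]
[-0.54584896  0.68690314  0.66121827  1.67409767 -0.49725259  0.95509719
 -0.57488496]
```

Still closing.

```bash
python3 -m creep '[0,0,0,0,0,0, 0,0,0,0,0,0, 0,0,0,0,0,0, 0,0,0,0,0,0, 0,0,0,0,0,0, 0,0,0,0,0,0]' 1 40
python3 -m creep '[0,0,-0.12,0,0,0, 0,0,-0.12,0,0,0, 0,0,-0.12,0,0,0, 0,0,-0.12,0,0,0, 0,0,-0.12,0,0,0, 0,0,-0.12,0,0,0, 0,0,0,0,0,0, 0,0,0,0,0,0]'
```

```text
time: 5.92
ee_pos: [0.6537, 0.0348, 0.0922]
tcp_rot: [-0.001, 0.94, 0.341, -0.001]
force: [-4.6, 2.8, 3.7]
width: 0.153
grasp_force: 40.0
time: 6.58
ee_pos: [0.6536, 0.0348, 0.1134]
tcp_rot: [-0.001, 0.94, 0.341, -0.001]
force: [-2.7, 5.2, -9.3]
width: 0.15
grasp_force: 40.0
```

```bash
python3 -m creep '[0,0,0,0,0,-0.7, 0,0,0,0,0,-0.7, 0,0,0,0,0,-0.7, 0,0,0,0,0,-0.7, 0,0,0,0,0,-0.7, 0,0,0,0,0,-0.7, 0,0,0,0,0,-0.7, 0,0,0,0,0,-0.7, 0,0,0,0,0,-0.7, 0,0,0,0,0,-0.7, 0,0,0,0,0,-0.7, 0,0,0,0,0,-0.7, 0,0,0,0,0,-0.7, 0,0,0,0,0,-0.7, 0,0,0,0,0,-0.7, 0,0,0,0,0,-0.7, 0,0,0,0,0,-0.7, 0,0,0,0,0,0, 0,0,0,0,0,0]'
python3 - <<'E'
from h import *
go([.654,.0345,.092]);print(get_obs()['joint_positions'],get_obs()['wrist_torque'])
E
```

```text
time: 8.17
ee_pos: [0.6533, 0.0348, 0.113]
tcp_rot: [-0.001, 0.564, 0.826, -0.0]
force: [-3.5, 6.1, -9.7]
width: 0.15
grasp_force: 40.0
shift units [-0.02  0.02  0.7 ] yaw y axis 21.4
rot units [-0.02 -0.02 -0.  ]
[-0.3532578   0.60080347  0.33865742  1.63949742 -0.23560119  0.94440324
  0.4425247 ] [1.23982487 0.60274503 0.0288585 ]
```

```bash
python3 -m creep '[0,0,0.1,0,0,0, 0,0,0.05,0,0,0, 0,0,0,0,0,0, 0,0,0,0,0,0]'
python3 -m creep '[0,0,0,0,0,0, 0,0,0,0,0,0, 0,0,0,0,0,0, 0,0,0,0,0,0, 0,0,0,0,0,0, 0,0,0,0,0,0, 0,0,0,0,0,0, 0,0,0,0,0,0, 0,0,-0.5,0,0,0, 0,0,-1,0,0,0, 0,0,-1,0,0,0, 0,0,-1,0,0,0, 0,0,0,0,0,0]' 0
python3 - <<'E'
from h import *
import pickle
s=shot('side','s3.png');pickle.dump(s,open('s3.pkl','wb'))
go([.441,.116,.2],-36)
s=shot('wrist');pickle.dump(s,open('w3.pkl','wb'))
A=pickle.load(open('s3.pkl','rb'))['frame']
cv2.imwrite('pics/s3c.png',np.hstack([A,s['frame']])[:,::-1,::-1][:,::-1][:,200:1000])
E
```

```text
time: 8.5
ee_pos: [0.6533, 0.0348, 0.1085]
tcp_rot: [-0.001, 0.564, 0.826, -0.0]
force: [-3.7, 5.6, -8.5]
width: 0.15
grasp_force: 40.0
time: 9.58
ee_pos: [0.6577, 0.0334, 0.2209]
tcp_rot: [0.004, 0.564, 0.825, 0.003]
force: [1.1, 0.4, 1.0]
width: 0.99
grasp_force: 0.0
shift units [ 5.17 -5.71  0.56] yaw y axis 21.3
rot units [ 0.06 -0.02  9.55]
```

View pics/s3c.png

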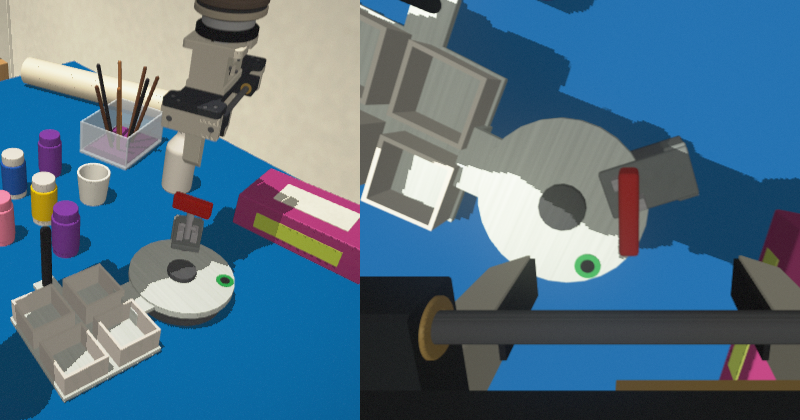

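The side view shows the bar turned across the slot, raised and staying out. Now I'll go above the handle.

```bash
python3 -m creep '[0.74,-0.82,0,0,0,0, 0.74,-0.82,0,0,0,0, 0.74,-0.82,0,0,0,0, 0.74,-0.82,0,0,0,0, 0.74,-0.82,0,0,0,0, 0.74,-0.82,0,0,0,0, 0.74,-0.82,0,0,0,0, 0,0,0,0,0,0.95, 0,0,0,0,0,0.95, 0,0,0,0,0,0.95, 0,0,0,0,0,0.95, 0,0,0,0,0,0.95, 0,0,0,0,0,0.95, 0,0,0,0,0,0.95, 0,0,0,0,0,0.95, 0,0,0,0,0,0.95, 0,0,0,0,0,0.95, 0,0,0,0,0,0]' 0
python3 - <<'E'
from h import *
import pickle
s=shot('wrist','w4.png');pickle.dump(s,open('w4.pkl','wb'))
print(proj(s,[.441,.116,.125]),proj(s,[.441,.116,.02]))
go([.441,.116,.086],-36);print(get_obs()['joint_positions'])
E
```

```text
time: 11.18
ee_pos: [0.4369, 0.1159, 0.2133]
tcp_rot: [0.0, 0.891, 0.454, -0.001]
force: [-0.6, -0.5, -0.8]
width: 0.999
grasp_force: 0.0
[277.04580324 214.78749976] [276.20086703 181.68604973]
shift units [0.09 0.11 4.25] yaw y axis -35.6
rot units [-0.01  0.02  0.07]
[-0.78262782  0.16493861  0.47039663  2.01967034 -0.08935196  0.97833093
 -0.88890664]
```

View pics/w4.png

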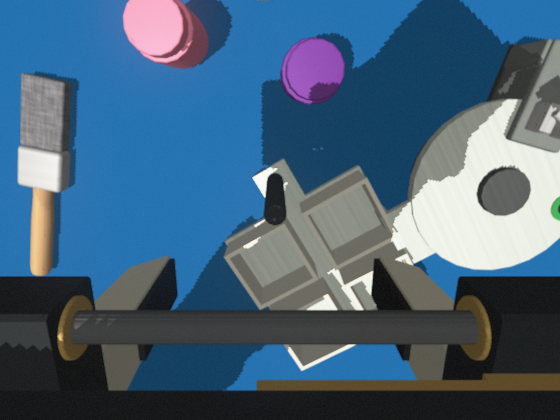

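The handle's top is at (275,214), against a predicted (277,215). Descend and grip.

```bash
python3 -m creep '[0.1,0.07,0.5,0,0,0, 0,0,1,0,0,0, 0,0,1,0,0,0, 0,0,0.75,0,0,0, 0,0,0.5,0,0,0, 0,0,0.5,0,0,0, 0,0,0,0,0,0]' 0
python3 -m creep '[0,0,0,0,0,0, 0,0,0,0,0,0, 0,0,0,0,0,0, 0,0,0,0,0,0, 0,0,0,0,0,0, 0,0,0,0,0,0, 0,0,0,0,0,0, 0,0,0,0,0,0, 0,0,0,0,0,0, 0,0,0,0,0,0, 0,0,0,0,0,0, 0,0,0,0,0,0, 0,0,0,0,0,0, 0,0,0,0,0,0, 0,0,0,0,0,0]' 1 30
python3 - <<'E'
from h import *
p,r=tool();P=np.array([.6035,-.0065]);d=p[:2]-P;R=np.hypot(*d);print(p,R,np.degrees(np.arctan2(d[1],d[0])))
a=np.radians(3);nd=np.array([[np.cos(a),-np.sin(a)],[np.sin(a),np.cos(a)]])@d
print(r.inv().apply(np.r_[nd-d,0])/.03, get_obs()['force'])
E
```

```text
time: 11.82
ee_pos: [0.4391, 0.1165, 0.0842]
tcp_rot: [-0.0, 0.889, 0.458, -0.003]
force: [-0.2, -0.5, -0.3]
width: 0.998
grasp_force: 0.0
time: 13.07
ee_pos: [0.4393, 0.1183, 0.0868]
tcp_rot: [-0.001, 0.89, 0.457, -0.001]
force: [-7.4, 4.5, 7.3]
width: 0.169
grasp_force: 30.0
[0.43933889 0.11834346 0.08675751] 0.2062395702209725 142.74724621956628
[-0.3599138  -0.00076498  0.00040518] [-7.40766428  4.49434172  7.31373261]
```

```bash
python3 -m creep '[-0.36,0,0,0,0,-0.5, -0.36,0,0,0,0,-0.5, -0.36,0,0,0,0,-0.5, -0.36,0,0,0,0,-0.5, -0.36,0,0,0,0,-0.5, -0.36,0,0,0,0,-0.5, -0.36,0,0,0,0,-0.5, -0.36,0,0,0,0,-0.5, -0.36,0,0,0,0,-0.5, -0.36,0,0,0,0,-0.5]'
cat > c.py <<'E'
from h import *
p,r=tool();P=np.array([.6035,-.0065]);d=p[:2]-P;print(p,np.hypot(*d),'swing',(np.degrees(np.arctan2(d[1],d[0]))-142.75)%360)
f=get_obs()['force'];print('force tool',r.inv().apply(f))
a=np.radians(float(__import__('sys').argv[1])-142.75);
E
python3 c.py 0
```

```text
time: 13.9
ee_pos: [0.3988, 0.0183, 0.0867]
tcp_rot: [-0.001, 0.74, 0.672, -0.001]
force: [-3.8, 1.9, 4.4]
width: 0.169
grasp_force: 30.0
[0.39881632 0.01831041 0.08671201] 0.2061818713856743 swing 30.33869964136366
force tool [ 1.53677074 -3.9477555  -4.36938877]
```

```bash
python3 -m creep '[-0.36,0,0,0,0,-0.5, -0.36,0,0,0,0,-0.5, -0.36,0,0,0,0,-0.5, -0.36,0,0,0,0,-0.5, -0.36,0,0,0,0,-0.5, -0.36,0,0,0,0,-0.5, -0.36,0,0,0,0,-0.5, -0.36,0,0,0,0,-0.5, -0.36,0,0,0,0,-0.5, -0.36,0,0,0,0,-0.5, -0.36,0,0,0,0,-0.5, -0.36,0,0,0,0,-0.5, -0.36,0,0,0,0,-0.5, -0.36,0,0,0,0,-0.5, -0.36,0,0,0,0,-0.5, -0.36,0,0,0,0,-0.5, -0.36,0,0,0,0,-0.5, 0,0,0,0,0,0]'
python3 c.py 0
```

```text
time: 15.4
ee_pos: [0.458, -0.1515, 0.0868]
tcp_rot: [0.001, 0.379, 0.925, -0.0]
force: [0.6, 1.2, 1.7]
width: 0.169
grasp_force: 30.0
[ 0.45797917 -0.1514512   0.08680519] 0.20539513851195454 swing 82.13764163538724
force tool [ 0.42498652  1.28860954 -1.71695397]
```

```bash
python3 -m creep '[-0.31,0,0,0,0,-0.5, -0.31,0,0,0,0,-0.5, -0.31,0,0,0,0,-0.5, 0,0,0,0,0,0, 0,0,0,0,0,0, 0,0,0,0,0,0, 0,0,0,0,0,0]'
python3 c.py 0
```

```text
time: 15.98
ee_pos: [0.4771, -0.1682, 0.0869]
tcp_rot: [-0.0, 0.307, 0.952, 0.0]
force: [2.6, 0.7, -2.1]
width: 0.17
grasp_force: 30.0
[ 0.47706241 -0.16822975  0.08685716] 0.20528754411357186 swing 89.23230222696259
force tool [-1.66916065  2.10723364  2.06825185]
```

```bash
for i in 1; do python3 -m creep '[-0.1,0,0,0,0,-0.1, 0,0,0,0,0,0, 0,0,0,0,0,0]';python3 c.py 0; python3 -m creep '[-0.1,0,0,0,0,-0.1, 0,0,0,0,0,0, 0,0,0,0,0,0]';python3 c.py 0; python3 -m creep '[-0.1,0,0,0,0,-0.1, 0,0,0,0,0,0, 0,0,0,0,0,0]';python3 c.py 0; done
```

```text
time: 16.23
ee_pos: [0.4797, -0.1703, 0.0869]
tcp_rot: [-0.0, 0.302, 0.953, 0.0]
force: [1.6, 1.0, -1.9]
width: 0.165
grasp_force: 30.0
[ 0.47973908 -0.17031463  0.08685423] 0.20530951853355453 swing 90.17918216138492
force tool [-0.7831244   1.74027079  1.86426579]
time: 16.48
ee_pos: [0.4799, -0.1704, 0.0867]
tcp_rot: [-0.003, 0.296, 0.955, 0.001]
force: [-7.7, 8.6, 9.0]
width: 0.168
grasp_force: 30.0
[ 0.47985444 -0.17041558  0.08674901] 0.20532058630455097 swing 90.22184891892607
force tool [11.28111779  2.69227272 -8.97359117]
time: 16.73
ee_pos: [0.4804, -0.1708, 0.0865]
tcp_rot: [-0.005, 0.291, 0.957, 0.001]
force: [-15.1, 12.3, 15.7]
width: 0.171
grasp_force: 30.0
[ 0.48035237 -0.17078132  0.08647057] 0.2053136361814541 swing 90.39424718026373
force tool [ 19.53045214   1.83764114 -15.49291381]
```

Stop found. I'll back off 1.15° to the hole.

```bash
python3 -m creep '[0.17,0,0,0,0,0.2, 0.16,0,0,0,0,0.2, 0,0,0,0,0,0, 0,0,0,0,0,0]';python3 c.py 0
```

```text
time: 17.07
ee_pos: [0.4763, -0.1677, 0.0866]
tcp_rot: [-0.0, 0.311, 0.95, 0.0]
force: [1.2, 4.1, -6.8]
width: 0.166
grasp_force: 30.0
[ 0.47632225 -0.16768703  0.08663331] 0.20531789825212032 swing 88.97630135055869
force tool [1.48942624 4.02057607 6.75404025]
```

```bash
python3 -m creep '[0,0,0,0,0,0, 0,0,0,0,0,0, 0,0,0,0,0,0, 0,0,0,0,0,0, 0,0,0,0,0,0, 0,0,0,0,0,0, 0,0,0,0,0,0, 0,0,0,0,0,0, 0,0,-0.5,0,0,0, 0,0,-1,0,0,0, 0,0,-1,0,0,0, 0,0,-1,0,0,0, 0,0,-1,0,0,0, 0,0,0,0,0,0]' 0
python3 - <<'E'
from h import *
import pickle
s=shot('scene');pickle.dump(s,open('s5.pkl','wb'))
s2=shot('side');pickle.dump(s2,open('s5b.pkl','wb'))
cv2.imwrite('pics/s5.png',np.hstack([s['frame'][80:340,:480],s2['frame'][120:380,200:520]])[:,:,::-1])
go([.6537,.0345,.20],21.5)
E
```

```text
time: 18.23
ee_pos: [0.4794, -0.1692, 0.2275]
tcp_rot: [0.004, 0.312, 0.95, 0.0]
force: [1.4, 0.4, -0.9]
width: 1.002
grasp_force: 0.0
shift units [-0.73  8.93  0.78] yaw y axis 53.7
rot units [0.02 0.02 5.37]
```

View pics/s5.png

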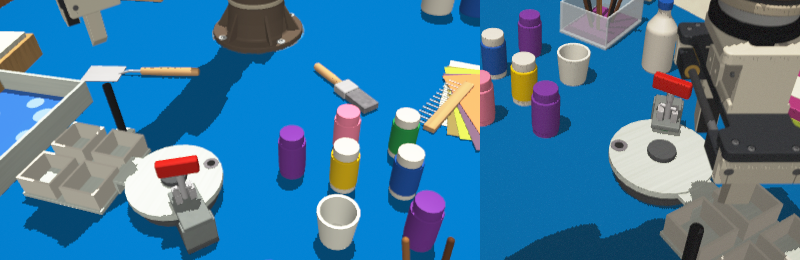

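The caddy is at the working place and the grey hole is at (210,162) in the scene half. The bar is still out and twisted. Back to the T-bar.

```bash
python3 -m creep '[-0.08,0.99,0,0,0,0, -0.08,0.99,0,0,0,0, -0.08,0.99,0,0,0,0, -0.08,0.99,0,0,0,0, -0.08,0.99,0,0,0,0, -0.08,0.99,0,0,0,0, -0.08,0.99,0,0,0,0, -0.08,0.99,0,0,0,0, -0.08,0.99,0,0,0,0, 0,0,0,0,0,0.9, 0,0,0,0,0,0.9, 0,0,0,0,0,0.9, 0,0,0,0,0,0.9, 0,0,0,0,0,0.9, 0,0,0,0,0,0.9, 0,0,0,0,0,0]' 0
python3 - <<'E'
from h import *
go([.6537,.0345,.110],21.5);print(get_obs()['joint_positions'])
E
```

```text
time: 19.67
ee_pos: [0.6515, 0.0344, 0.2201]
tcp_rot: [-0.001, 0.566, 0.824, -0.001]
force: [-0.5, -0.1, 0.4]
width: 1.0
grasp_force: 0.0
shift units [-0.02  0.08  3.67] yaw y axis 21.1
rot units [-0.03 -0.01 -0.07]
[-0.24460563  0.48659635  0.16798578  1.51506853 -0.08552278  1.14988077
  0.30694211]
```

```bash
python3 -m creep '[0,0.08,0.67,0,0,0, 0,0,1,0,0,0, 0,0,1,0,0,0, 0,0,0.5,0,0,0, 0,0,0.5,0,0,0, 0,0,0,0,0,0]' 0
python3 -m creep '[0,0,0,0,0,0, 0,0,0,0,0,0, 0,0,0,0,0,0, 0,0,0,0,0,0, 0,0,0,0,0,0, 0,0,0,0,0,0, 0,0,0,0,0,0, 0,0,0,0,0,0, 0,0,0,0,0,0, 0,0,0,0,0,0, 0,0,0,0,0,0, 0,0,0,0,0,0, 0,0,0,0,0,0, 0,0,0,0,0,0, 0,0,0,0,0,0, 0,0,0,0,0,0]' 1 40
python3 -m creep '[0,0,-0.07,0,0,0, 0,0,-0.08,0,0,0, 0,0,0,0,0,0, 0,0,0,0,0,0]'
```

```text
time: 20.17
ee_pos: [0.6517, 0.0349, 0.1073]
tcp_rot: [-0.003, 0.563, 0.826, -0.002]
force: [-0.6, 0.6, 0.1]
width: 0.997
grasp_force: 0.0
time: 21.5
ee_pos: [0.6536, 0.0348, 0.1117]
tcp_rot: [-0.001, 0.564, 0.826, -0.001]
force: [-5.3, -1.0, 3.4]
width: 0.152
grasp_force: 40.0
time: 21.83
ee_pos: [0.6535, 0.0349, 0.1154]
tcp_rot: [-0.001, 0.564, 0.826, -0.001]
force: [-3.8, -1.5, -9.1]
width: 0.153
grasp_force: 40.0
```

```bash
python3 -m creep '[0,0,0,0,0,0.7, 0,0,0,0,0,0.7, 0,0,0,0,0,0.7, 0,0,0,0,0,0.7, 0,0,0,0,0,0.7, 0,0,0,0,0,0.7, 0,0,0,0,0,0.7, 0,0,0,0,0,0.7, 0,0,0,0,0,0.7, 0,0,0,0,0,0.7, 0,0,0,0,0,0.7, 0,0,0,0,0,0.7, 0,0,0,0,0,0.7, 0,0,0,0,0,0.7, 0,0,0,0,0,0.7, 0,0,0,0,0,0.7, 0,0,0,0,0,0.7, 0,0,0,0,0,0, 0,0,0,0,0,0]'
python3 -m creep '[0,0,0.12,0,0,0, 0,0,0.12,0,0,0, 0,0,0.12,0,0,0, 0,0,0.12,0,0,0, 0,0,0.12,0,0,0, 0,0,0.1,0,0,0, 0,0,0,0,0,0, 0,0,0,0,0,0]'
python3 - <<'E'
from h import *
go([.6537,.0345,.110],-50)
E
```

```text
time: 23.42
ee_pos: [0.6534, 0.0349, 0.1154]
tcp_rot: [-0.0, 0.94, 0.341, -0.001]
force: [-3.5, -2.7, -9.5]
width: 0.146
grasp_force: 40.0
time: 24.08
ee_pos: [0.6537, 0.0349, 0.0961]
tcp_rot: [-0.0, 0.94, 0.342, -0.001]
force: [-9.8, -2.4, 3.4]
width: 0.151
grasp_force: 40.0
shift units [-0.01  0.01 -0.46] yaw y axis -50.0
rot units [-0.01  0.01 -0.01]
```

The plunger went down to about 0.4 mm from home. I'll release, rise and measure the jars again.

```bash
python3 -m creep '[0,0,0,0,0,0, 0,0,0,0,0,0, 0,0,0,0,0,0, 0,0,0,0,0,0, 0,0,0,0,0,0, 0,0,0,0,0,0, 0,0,0,0,0,0, 0,0,0,0,0,0, 0,0,-0.5,0,0,0, 0,0,-1,0,0,0, 0,0,-1,0,0,0, 0,0,-1,0,0,0, 0,0,-1,0,0,0, 0,0,-1,0,0,0, 0,0,0,0,0,0]' 0
python3 - <<'E'
from h import *
import pickle
s=shot('scene');s2=shot('side')
cv2.imwrite('pics/s6.png',np.hstack([s['frame'][130:340,:480],s2['frame'][120:330,200:520]])[:,:,::-1])
w=shot('wrist','w6.png');pickle.dump((s,s2,w),open('s6.pkl','wb'))
for n,X in dict(green=[.4415,.3665,.09],blue=[.5345,.365,.09],yellow=[.5375,.2665,.09]).items(): print(n,proj(s,X).round(),proj(s2,X).round(),proj(w,X).round())
E
```

```text
time: 25.33
ee_pos: [0.6574, 0.0346, 0.2669]
tcp_rot: [0.001, 0.94, 0.341, 0.005]
force: [0.8, 0.9, 0.4]
width: 0.999
grasp_force: 0.0
green [405. 194.] [168. 170.] [-179.  136.]
blue [407. 231.] [214. 154.] [-135.   48.]
yellow [344. 225.] [245. 178.] [-22. 125.]
```

View pics/s6.png

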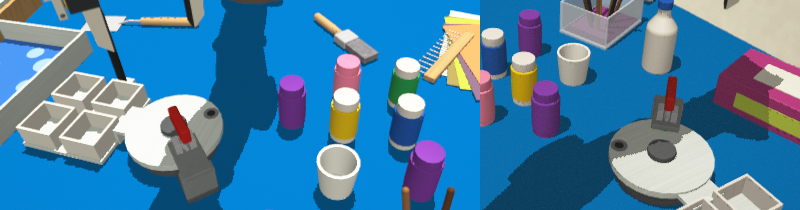

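View pics/w6.png

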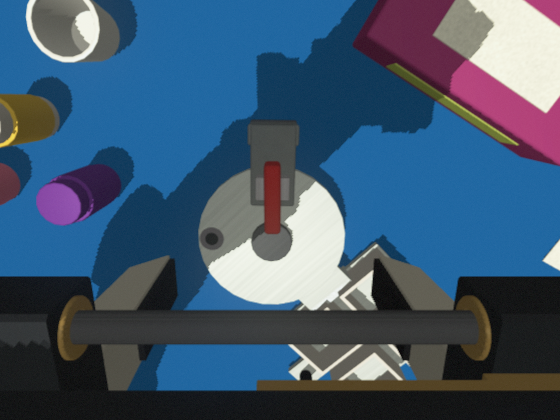

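The caddy is locked at the working place with the bar down in its slot, and the three jars have not moved. The grey hole is at (212,238) in the wrist view. Next, a close look over the pockets.

```bash
python3 - <<'E'
from h import *
go([.55,-.175,.29],-95.5)
E
```

```text
shift units [-7.16  3.14 -1.  ] yaw y axis -50.1
rot units [-0.   -0.    7.57]
```

```bash
python3 -m creep '[-0.9,0.39,-0.12,0,0,0, -0.9,0.39,-0.12,0,0,0, -0.9,0.39,-0.12,0,0,0, -0.9,0.39,-0.12,0,0,0, -0.9,0.39,-0.12,0,0,0, -0.9,0.39,-0.12,0,0,0, -0.9,0.39,-0.12,0,0,0, -0.9,0.39,-0.12,0,0,0, 0,0,0,0,0,0.95, 0,0,0,0,0,0.95, 0,0,0,0,0,0.95, 0,0,0,0,0,0.95, 0,0,0,0,0,0.95, 0,0,0,0,0,0.95, 0,0,0,0,0,0.95, 0,0,0,0,0,0.95, 0,0,0,0,0,0, 0,0,0,0,0,0]' 0
python3 - <<'E'
from h import *
import pickle
s=shot('wrist','w7.png');pickle.dump(s,open('w7.pkl','wb'));print(get_obs()['joint_positions'])
P=np.array([.6035,-.0065]);u=np.array([-.096,-.995]);v=np.array([.995,-.096])
for D in(.165,.175):
  for i in(-1,1):
    for j in(-1,1):
      X=P+u*(D+.042*i)+v*.042*j;print(D,i,j,X.round(4),proj(s,[*X,.048]).round())
E
```

```text
time: 26.98
ee_pos: [0.5484, -0.1748, 0.2879]
tcp_rot: [0.0, 0.999, -0.048, -0.001]
force: [-0.5, 0.1, 0.2]
width: 0.999
grasp_force: 0.0
[-0.34611609  0.36619688  0.78870031  1.64785098 -0.27107821  1.24290079
 -1.16870654]
0.165 -1 -1 [ 0.5499 -0.1249] [227. 178.]
0.165 -1 1 [ 0.6335 -0.1329] [224.  97.]
0.165 1 -1 [ 0.5418 -0.2084] [305. 178.]
0.165 1 1 [ 0.6254 -0.2165] [307.  97.]
0.175 -1 -1 [ 0.5489 -0.1348] [237. 178.]
0.175 -1 1 [ 0.6325 -0.1429] [234.  97.]
0.175 1 -1 [ 0.5409 -0.2184] [314. 178.]
0.175 1 1 [ 0.6245 -0.2264] [317.  97.]
```

View pics/w7.png

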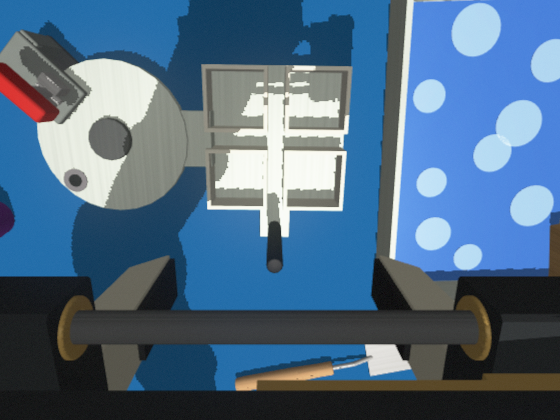

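The wrist view shows the tray's outer rim corners at (203,66), (350,67), (343,209) and (208,209). The disc cap is at (110,138), the handle base at (274,220), and the bath wall at column 390. I'll cast the corners.

```bash
python3 - <<'E'
from h import *
import pickle
s=pickle.load(open('w7.pkl','rb'))
c=np.array([ray(s,*q,.048)[:2] for q in[(203,66),(350.5,67),(343.5,209),(207.5,209)]]);print(c.round(4))
print([np.linalg.norm(c[i]-c[i-1]).round(4) for i in range(4)])
m=c.mean(0);print('centre',m,'cap',ray(s,110,138,.05))
u=(c[1]+c[2]-c[0]-c[3]);u/=np.linalg.norm(u);v=(c[0]+c[1]-c[2]-c[3]);v/=np.linalg.norm(v);print(u,v)
d=m-[.6035,-.0065];print('tray dir',d,np.linalg.norm(d),np.degrees(np.arctan2(d[1],d[0])))
for i in(-1,1):
  for j in(-1,1): print(i,j,(m+.042*(i*u+j*v)).round(4))
go([.5375,.2665,.25],-45)
E
```

```text
[[ 0.665  -0.1158]
 [ 0.65   -0.2617]
 [ 0.5031 -0.2488]
 [ 0.5176 -0.0983]]
[np.float64(0.1484), np.float64(0.1467), np.float64(0.1475), np.float64(0.1512)]
centre [ 0.58391978 -0.18114578] cap [ 0.60456901 -0.00879398  0.05      ]
[-0.09864425 -0.99512276] [ 0.99470456 -0.1027757 ]
tray dir [-0.01958022 -0.17464578] 0.17573995707085063 -96.39693940827961
-1 -1 [ 0.5463 -0.135 ]
-1 1 [ 0.6298 -0.1437]
1 -1 [ 0.538  -0.2186]
1 1 [ 0.6216 -0.2273]
shift units [ -1.77 -14.61   1.28] yaw y axis -95.5
rot units [-0.01  0.01 -8.42]
```

```bash
python3 -m creep '[-0.12,-0.97,0.05,0,0,0, -0.12,-0.97,0.05,0,0,0, -0.12,-0.97,0.05,0,0,0, -0.12,-0.97,0.05,0,0,0, -0.12,-0.97,0.05,0,0,0, -0.12,-0.97,0.05,0,0,0, -0.12,-0.97,0.05,0,0,0, -0.12,-0.97,0.05,0,0,0, -0.12,-0.97,0.05,0,0,0, -0.12,-0.97,0.05,0,0,0, -0.12,-0.97,0.05,0,0,0, -0.12,-0.97,0.05,0,0,0, -0.12,-0.97,0.05,0,0,0, -0.12,-0.97,0.05,0,0,0, -0.12,-0.97,0.05,0,0,0]' 0.2
python3 -m creep '[0,0,0,0,0,-0.94, 0,0,0,0,0,-0.94, 0,0,0,0,0,-0.94, 0,0,0,0,0,-0.94, 0,0,0,0,0,-0.94, 0,0,0,0,0,-0.94, 0,0,0,0,0,-0.94, 0,0,0,0,0,-0.94, 0,0,0,0,0,-0.94, 0,0,0,0,0,0, 0,0,0,0,0,0]'
python3 - <<'E'
from h import *
import pickle
s=shot('wrist','w8.png');pickle.dump(s,open('w8.pkl','wb'))
for n,X in dict(green=[.4415,.3665,.09],blue=[.5345,.365,.09],yellow=[.5375,.2665,.09]).items(): print(n,proj(s,X).round())
go([.5375,.2665,.041],-45)
E
```

```text
time: 28.28
ee_pos: [0.5381, 0.2659, 0.2662]
tcp_rot: [-0.0, 0.999, -0.048, -0.0]
force: [1.1, 0.6, -0.5]
width: 0.801
grasp_force: 0.0
time: 29.2
ee_pos: [0.5384, 0.2643, 0.2664]
tcp_rot: [-0.0, 0.924, 0.383, -0.0]
force: [-0.3, -1.0, 0.6]
width: 0.802
grasp_force: 0.0
green [119. 185.]
blue [187. 112.]
yellow [270. 188.]
shift units [ 0.03 -0.07  7.52] yaw y axis -45.1
rot units [-0.    0.   -0.01]
```

View pics/w8.png

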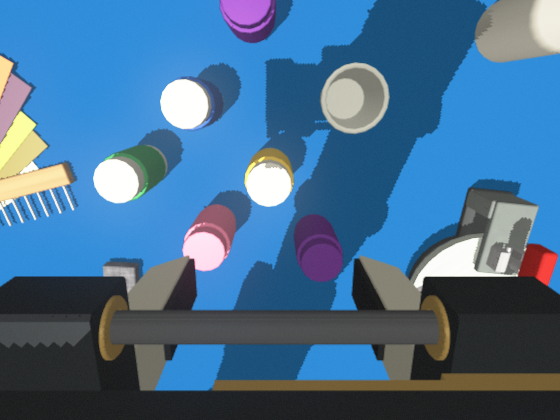

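The lid tops are yellow (269,184), green (120,180) and blue (187,103), and the cup is at (354,98). I'll cast these.

```bash
cat > lids.py <<'E'
from h import *
def lids(s):
    f=s['frame'].astype(int);m=((f.min(2)>150)&(f.max(2)-f.min(2)<40)).astype(np.uint8);m[275:]=0
    m=cv2.morphologyEx(m,cv2.MORPH_OPEN,np.ones((5,5)))
    for c in cv2.findContours(m,0,2)[0]:
        if cv2.contourArea(c)>300:
            (u,v),r=cv2.minEnclosingCircle(c);print(round(u),round(v),round(r),ray(s,u,v,.09)[:2].round(4))
if __name__=='__main__':
    import pickle;lids(pickle.load(open('w8.pkl','rb')))
E
python3 lids.py
```

```text
450 256 34 [0.6129 0.0951]
203 251 20 [0.4473 0.2683]
507 240 44 [0.6615 0.0694]
268 184 23 [0.5389 0.2703]
116 181 24 [0.4425 0.371 ]
342 99 23 [0.636  0.2785]
184 104 26 [0.5381 0.3711]
8 107 31 [0.428 0.477]
547 26 28 [0.7921 0.2031]
```

```bash
python3 -m creep '[0.08,-0.1,0.45,0,0,0, 0,0,1,0,0,0, 0,0,1,0,0,0, 0,0,1,0,0,0, 0,0,1,0,0,0, 0,0,1,0,0,0, 0,0,1,0,0,0, 0,0,0.5,0,0,0, 0,0,0.5,0,0,0, 0,0,0,0,0,0]'
python3 -m creep '[0,0,0,0,0,0, 0,0,0,0,0,0, 0,0,0,0,0,0, 0,0,0,0,0,0, 0,0,0,0,0,0, 0,0,0,0,0,0, 0,0,0,0,0,0]' 1 20
python3 -m creep '[0,0,-0.5,0,0,0, 0,0,-1,0,0,0, 0,0,-1,0,0,0, 0,0,-1,0,0,0, 0,0,-1,0,0,0, 0,0,-0.5,0,0,0, 0,0,0,0,0,0]'
python3 - <<'E'
from h import *
go([.6216,-.2273,.19],-95.5)
go([.6298,-.1437,.19],-95.5)
E
```

```text
time: 30.08
ee_pos: [0.5362, 0.2674, 0.0401]
tcp_rot: [0.001, 0.924, 0.382, -0.002]
force: [0.5, -0.3, 0.5]
width: 0.801
grasp_force: 0.0
time: 30.67
ee_pos: [0.5385, 0.2689, 0.0441]
tcp_rot: [-0.0, 0.924, 0.383, 0.001]
force: [-1.4, -0.2, 6.9]
width: 0.52
grasp_force: 20.0
time: 31.25
ee_pos: [0.54, 0.269, 0.1971]
tcp_rot: [-0.001, 0.924, 0.383, 0.003]
force: [1.6, 0.0, -2.2]
width: 0.52
grasp_force: 20.0
shift units [-9.78 13.61  0.19] yaw y axis -45.0
rot units [-0.01 -0.06  8.42]
shift units [-7.62 11.84  0.2 ] yaw y axis -45.0
rot units [-0.01 -0.06  8.42]
```

```bash
python3 -m creep '[-0.7,0.97,0,0,0,0, -0.7,0.97,0,0,0,0, -0.7,0.97,0,0,0,0, -0.7,0.97,0,0,0,0, -0.7,0.97,0,0,0,0, -0.7,0.97,0,0,0,0, -0.7,0.97,0,0,0,0, -0.7,0.97,0,0,0,0, -0.7,0.97,0,0,0,0, -0.7,0.97,0,0,0,0, -0.7,0.97,0,0,0,0, -0.7,0.97,0,0,0,0, -0.7,0.97,0,0,0,0, -0.7,0.97,0,0,0,0, 0,0,0,0,0,0]'
python3 -m creep '[0,0,0,0,0,0.94, 0,0,0,0,0,0.94, 0,0,0,0,0,0.94, 0,0,0,0,0,0.94, 0,0,0,0,0,0.94, 0,0,0,0,0,0.94, 0,0,0,0,0,0.94, 0,0,0,0,0,0.94, 0,0,0,0,0,0.94, 0,0,0,0,0,0, 0,0,0,0,0,0]'
python3 - <<'E'
from h import *
go([.6216,-.2273,.058],-95.5)
E
```

```text
time: 32.5
ee_pos: [0.6166, -0.2374, 0.1921]
tcp_rot: [0.002, 0.926, 0.379, -0.002]
force: [-1.7, -0.4, -2.1]
width: 0.516
grasp_force: 20.0
time: 33.42
ee_pos: [0.6183, -0.2271, 0.192]
tcp_rot: [-0.0, 0.999, -0.048, -0.001]
force: [-0.6, 0.3, -2.8]
width: 0.517
grasp_force: 20.0
shift units [ 0.12 -0.    4.47] yaw y axis -95.5
rot units [ 0.    0.02 -0.  ]
```

```bash
python3 -m creep '[0.1,0,0.5,0,0,0, 0,0,1,0,0,0, 0,0,1,0,0,0, 0,0,0.6,0,0,0, 0,0,0.4,0,0,0, 0,0,0.3,0,0,0, 0,0,0.3,0,0,0, 0,0,0.2,0,0,0, 0,0,0,0,0,0, 0,0,0,0,0,0]'
```

```text
time: 34.25
ee_pos: [0.6221, -0.2281, 0.0645]
tcp_rot: [0.0, 0.999, -0.05, 0.0]
force: [-0.6, 1.0, -1.5]
width: 0.517
grasp_force: 20.0
```

```bash
python3 -m creep '[0,0,0.12,0,0,0, 0,0,0.12,0,0,0, 0,0,0.04,0,0,0, 0,0,0,0,0,0]'
python3 -m creep '[0,0,0,0,0,0, 0,0,0,0,0,0, 0,0,0,0,0,0, 0,0,0,0,0,0]' 0.34
python3 -m creep '[0,0,-0.4,0,0,0, 0,0,-0.6,0,0,0, 0,0,-1,0,0,0, 0,0,-1,0,0,0, 0,0,-1,0,0,0, 0,0,-1,0,0,0, 0,0,-1,0,0,0, 0,0,0,0,0,0]'
python3 - <<'E'
from h import *
import pickle
s=shot('wrist','w9.png');pickle.dump(s,open('w9.pkl','wb'))
print(proj(s,[.6216,-.2273,.102]))
go([.539,.367,.25],-45)
E
sed -i "s/w8.pkl/w9.pkl/" lids.py; python3 lids.py
```

```text
time: 34.58
ee_pos: [0.6223, -0.2278, 0.0562]
tcp_rot: [-0.0, 0.999, -0.05, 0.001]
force: [0.6, 0.7, 1.1]
width: 0.517
grasp_force: 20.0
time: 34.92
ee_pos: [0.6218, -0.228, 0.0558]
tcp_rot: [0.0, 0.999, -0.05, 0.0]
force: [-0.1, 0.8, 0.0]
width: 0.654
grasp_force: 0.0
time: 35.58
ee_pos: [0.6238, -0.2301, 0.2432]
tcp_rot: [0.001, 0.999, -0.05, 0.005]
force: [1.4, -0.3, 1.6]
width: 0.66
grasp_force: 0.0
[269.91590205 204.1850781 ]
shift units [ -4.77 -19.5   -0.39] yaw y axis -95.7
rot units [ 0.04 -0.05 -8.45]
194 256 31 [ 0.5769 -0.1542]
201 189 37 [ 0.6378 -0.1701]
255 209 70 [ 0.6151 -0.2137]
42 198 59 [ 0.643  -0.0327]
359 198 60 [ 0.6161 -0.3039]
466 74 94 [ 0.708  -0.3906]
```

View pics/w9.png

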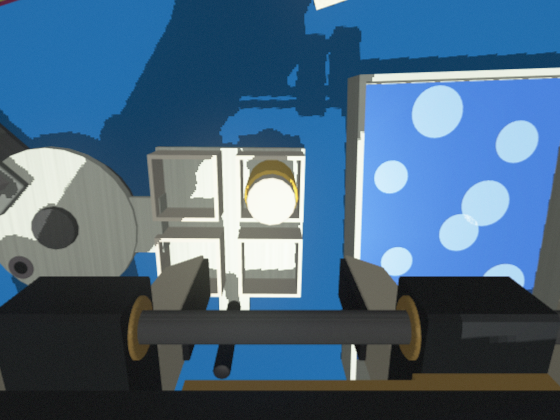

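The yellow jar is seated at (270,200), where predicted. Next is blue.

```bash
python3 -m creep '[-0.24,-0.975,0,0,0,0, -0.24,-0.975,0,0,0,0, -0.24,-0.975,0,0,0,0, -0.24,-0.975,0,0,0,0, -0.24,-0.975,0,0,0,0, -0.24,-0.975,0,0,0,0, -0.24,-0.975,0,0,0,0, -0.24,-0.975,0,0,0,0, -0.24,-0.975,0,0,0,0, -0.24,-0.975,0,0,0,0, -0.24,-0.975,0,0,0,0, -0.24,-0.975,0,0,0,0, -0.24,-0.975,0,0,0,0, -0.24,-0.975,0,0,0,0, -0.24,-0.975,0,0,0,0, -0.24,-0.975,0,0,0,0, -0.24,-0.975,0,0,0,0, -0.24,-0.975,0,0,0,0, -0.24,-0.975,0,0,0,0, -0.24,-0.975,0,0,0,0]' 0.2
python3 -m creep '[0,0,0,0,0,-0.94, 0,0,0,0,0,-0.94, 0,0,0,0,0,-0.94, 0,0,0,0,0,-0.94, 0,0,0,0,0,-0.94, 0,0,0,0,0,-0.94, 0,0,0,0,0,-0.94, 0,0,0,0,0,-0.94, 0,0,0,0,0,-0.94, 0,0,0,0,0,0, 0,0,0,0,0,0]'
python3 - <<'E'
from h import *
import pickle
s=shot('wrist','w10.png');pickle.dump(s,open('w9.pkl','wb'))
for X in([.538,.369,.09],[.442,.369,.09]):print(proj(s,X))
go([.538,.369,.043],-45)
E
python3 lids.py
```

```text
time: 37.3
ee_pos: [0.5357, 0.3697, 0.2353]
tcp_rot: [0.0, 0.999, -0.05, -0.0]
force: [0.0, -0.1, -0.5]
width: 0.801
grasp_force: 0.0
time: 38.22
ee_pos: [0.5364, 0.3682, 0.2354]
tcp_rot: [-0.0, 0.924, 0.382, -0.0]
force: [-0.1, -0.7, 0.2]
width: 0.801
grasp_force: 0.0
[273.3054614  195.44232935]
[197.40880625 269.25316555]
shift units [0.06 0.02 6.42] yaw y axis -45.2
rot units [-0.    0.01 -0.03]
198 263 22 [0.447  0.3727]
271 194 25 [0.5377 0.3716]
439 178 36 [0.6455 0.2822]
502 23 42 [0.7491 0.3425]
446 26 52 [0.719  0.3698]
```

View pics/w10.png

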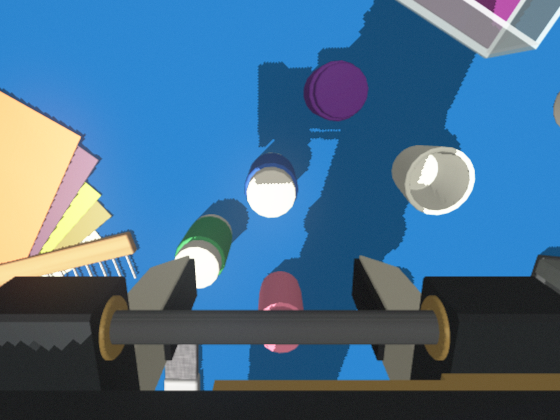

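The blue lid is at (271,193) and the green at (198,265), both as expected. Descend on blue.

```bash
python3 -m creep '[0.1,-0.05,0.4,0,0,0, 0,0,1,0,0,0, 0,0,1,0,0,0, 0,0,1,0,0,0, 0,0,1,0,0,0, 0,0,1,0,0,0, 0,0,0.5,0,0,0, 0,0,0.5,0,0,0, 0,0,0,0,0,0]'
python3 -m creep '[0,0,0,0,0,0, 0,0,0,0,0,0, 0,0,0,0,0,0, 0,0,0,0,0,0, 0,0,0,0,0,0, 0,0,0,0,0,0, 0,0,0,0,0,0]' 1 20
python3 -m creep '[0,0,-0.5,0,0,0, 0,0,-1,0,0,0, 0,0,-1,0,0,0, 0,0,-1,0,0,0, 0,0,-1,0,0,0, 0,0,-0.5,0,0,0, 0,0,0,0,0,0]'
python3 - <<'E'
from h import *
go([.6298,-.1437,.19],-95.5)
go([.5463,-.135,.19],-95.5)
E
```

```text
time: 39.02
ee_pos: [0.5353, 0.3705, 0.0395]
tcp_rot: [0.001, 0.924, 0.382, -0.003]
force: [-0.9, -0.4, 0.1]
width: 0.799
grasp_force: 0.0
time: 39.6
ee_pos: [0.5382, 0.3722, 0.0448]
tcp_rot: [-0.0, 0.924, 0.383, 0.001]
force: [-0.4, 1.3, 6.1]
width: 0.517
grasp_force: 20.0
time: 40.18
ee_pos: [0.5395, 0.3724, 0.1978]
tcp_rot: [-0.001, 0.924, 0.383, 0.003]
force: [0.2, -0.3, -1.0]
width: 0.518
grasp_force: 20.0
shift units [-10.05  14.29   0.21] yaw y axis -45.0
rot units [-0.02 -0.06  8.42]
shift units [-11.81  12.11   0.2 ] yaw y axis -45.0
rot units [-0.02 -0.06  8.42]
```

```bash
python3 -m creep '[-0.91,0.93,0,0,0,0, -0.91,0.93,0,0,0,0, -0.91,0.93,0,0,0,0, -0.91,0.93,0,0,0,0, -0.91,0.93,0,0,0,0, -0.91,0.93,0,0,0,0, -0.91,0.93,0,0,0,0, -0.91,0.93,0,0,0,0, -0.91,0.93,0,0,0,0, -0.91,0.93,0,0,0,0, -0.91,0.93,0,0,0,0, -0.91,0.93,0,0,0,0, -0.91,0.93,0,0,0,0, 0,0,0,0,0,0]'
python3 -m creep '[0,0,0,0,0,0.94, 0,0,0,0,0,0.94, 0,0,0,0,0,0.94, 0,0,0,0,0,0.94, 0,0,0,0,0,0.94, 0,0,0,0,0,0.94, 0,0,0,0,0,0.94, 0,0,0,0,0,0.94, 0,0,0,0,0,0.94, 0,0,0,0,0,0, 0,0,0,0,0,0]'
python3 - <<'E'
from h import *
go([.5463,-.135,.0565],-95.5)
E
```

```text
time: 41.35
ee_pos: [0.5415, -0.1456, 0.1934]
tcp_rot: [0.002, 0.926, 0.378, -0.001]
force: [-0.1, -1.4, -1.2]
width: 0.516
grasp_force: 20.0
time: 42.27
ee_pos: [0.5431, -0.1353, 0.1928]
tcp_rot: [0.0, 0.999, -0.048, -0.001]
force: [0.0, -0.1, -1.6]
width: 0.521
grasp_force: 20.0
shift units [ 0.11 -0.02  4.54] yaw y axis -95.5
rot units [ 0.    0.02 -0.  ]
```

```bash
python3 -m creep '[0.1,0,0.5,0,0,0, 0,0,1,0,0,0, 0,0,1,0,0,0, 0,0,0.6,0,0,0, 0,0,0.4,0,0,0, 0,0,0.3,0,0,0, 0,0,0.3,0,0,0, 0,0,0.2,0,0,0, 0,0,0,0,0,0, 0,0,0,0,0,0]'
python3 -m creep '[0,0,0.12,0,0,0, 0,0,0.12,0,0,0, 0,0,0.02,0,0,0, 0,0,0,0,0,0]'
```

```text
time: 43.1
ee_pos: [0.5469, -0.1362, 0.0651]
tcp_rot: [0.0, 0.999, -0.05, 0.0]
force: [0.4, -0.2, -1.3]
width: 0.516
grasp_force: 20.0
time: 43.43
ee_pos: [0.5467, -0.1359, 0.0569]
tcp_rot: [-0.0, 0.999, -0.05, 0.0]
force: [0.2, 0.1, -2.6]
width: 0.519
grasp_force: 20.0
```

```bash
python3 -m creep '[0,0,0,0,0,0, 0,0,0,0,0,0, 0,0,0,0,0,0, 0,0,0,0,0,0]' 0.34
python3 -m creep '[0,0,-0.4,0,0,0, 0,0,-0.6,0,0,0, 0,0,-1,0,0,0, 0,0,-1,0,0,0, 0,0,-1,0,0,0, 0,0,-1,0,0,0, 0,0,-1,0,0,0, 0,0,0,0,0,0]'
python3 - <<'E'
from h import *
go([.442,.370,.24],-45)
E
```

```text
time: 43.77
ee_pos: [0.5468, -0.1361, 0.0571]
tcp_rot: [0.0, 0.999, -0.05, 0.0]
force: [-0.3, -0.0, -0.6]
width: 0.656
grasp_force: 0.0
time: 44.43
ee_pos: [0.549, -0.1378, 0.2433]
tcp_rot: [0.0, 0.999, -0.05, 0.004]
force: [1.1, -0.6, -0.3]
width: 0.664
grasp_force: 0.0
shift units [ -5.25 -16.48   0.06] yaw y axis -95.8
rot units [ 0.04 -0.08 -8.46]
```

```bash
python3 -m creep '[-0.31,-0.97,0,0,0,0, -0.31,-0.97,0,0,0,0, -0.31,-0.97,0,0,0,0, -0.31,-0.97,0,0,0,0, -0.31,-0.97,0,0,0,0, -0.31,-0.97,0,0,0,0, -0.31,-0.97,0,0,0,0, -0.31,-0.97,0,0,0,0, -0.31,-0.97,0,0,0,0, -0.31,-0.97,0,0,0,0, -0.31,-0.97,0,0,0,0, -0.31,-0.97,0,0,0,0, -0.31,-0.97,0,0,0,0, -0.31,-0.97,0,0,0,0, -0.31,-0.97,0,0,0,0, -0.31,-0.97,0,0,0,0, -0.31,-0.97,0,0,0,0, 0,0,0,0,0,0]' 0.2
python3 -m creep '[0,0,0,0,0,-0.94, 0,0,0,0,0,-0.94, 0,0,0,0,0,-0.94, 0,0,0,0,0,-0.94, 0,0,0,0,0,-0.94, 0,0,0,0,0,-0.94, 0,0,0,0,0,-0.94, 0,0,0,0,0,-0.94, 0,0,0,0,0,-0.94, 0,0,0,0,0,0, 0,0,0,0,0,0]'
python3 - <<'E'
from h import *
import pickle
s=shot('wrist','w11.png');pickle.dump(s,open('w9.pkl','wb'))
print(proj(s,[.4425,.370,.09]))
go([.4425,.370,.043],-45)
E
python3 lids.py
```

```text
time: 45.93
ee_pos: [0.4356, 0.3789, 0.2366]
tcp_rot: [-0.001, 0.999, -0.046, -0.0]
force: [-0.4, 1.3, -0.2]
width: 0.799
grasp_force: 0.0
time: 46.85
ee_pos: [0.4387, 0.3715, 0.2373]
tcp_rot: [-0.0, 0.924, 0.381, 0.0]
force: [-0.1, 0.2, 0.5]
width: 0.798
grasp_force: 0.0
[277.05583276 195.15270816]
shift units [0.05 0.13 6.47] yaw y axis -45.2
rot units [-0.   -0.   -0.03]
90 233 33 [0.3036 0.4613]
276 194 24 [0.4423 0.3716]
128 128 48 [0.3979 0.4939]
532 104 42 [0.6357 0.2807]
```

View pics/w11.png

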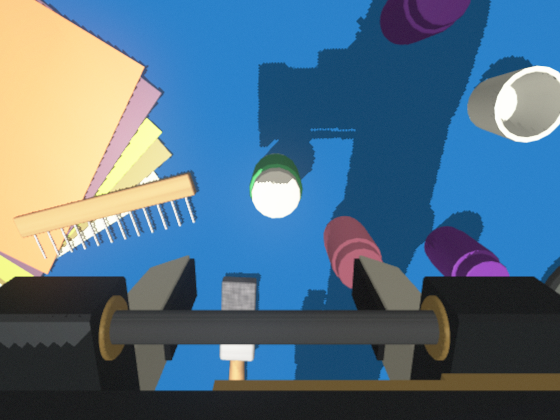

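The green lid is at (276,193), as predicted. Descend and take it.

```bash
python3 -m creep '[0.1,0.1,0.4,0,0,0, 0,0,1,0,0,0, 0,0,1,0,0,0, 0,0,1,0,0,0, 0,0,1,0,0,0, 0,0,1,0,0,0, 0,0,0.5,0,0,0, 0,0,0.5,0,0,0, 0,0,0,0,0,0]'
python3 -m creep '[0,0,0,0,0,0, 0,0,0,0,0,0, 0,0,0,0,0,0, 0,0,0,0,0,0, 0,0,0,0,0,0, 0,0,0,0,0,0, 0,0,0,0,0,0]' 1 20
python3 -m creep '[0,0,-0.5,0,0,0, 0,0,-1,0,0,0, 0,0,-1,0,0,0, 0,0,-1,0,0,0, 0,0,-1,0,0,0, 0,0,-0.5,0,0,0, 0,0,0,0,0,0]'
python3 - <<'E'
from h import *
go([.6298,-.1437,.19],-95.5)
E
```

```text
time: 47.65
ee_pos: [0.4412, 0.3701, 0.0413]
tcp_rot: [0.001, 0.924, 0.382, -0.002]
force: [-0.3, -1.4, 0.7]
width: 0.8
grasp_force: 0.0
time: 48.23
ee_pos: [0.4432, 0.3726, 0.0458]
tcp_rot: [-0.0, 0.924, 0.383, 0.001]
force: [-0.8, 0.1, 6.2]
width: 0.519
grasp_force: 20.0
time: 48.82
ee_pos: [0.4443, 0.373, 0.1985]
tcp_rot: [-0.001, 0.924, 0.383, 0.003]
force: [0.6, -0.4, -1.7]
width: 0.518
grasp_force: 20.0
shift units [-7.82 16.54  0.23] yaw y axis -45.0
rot units [-0.03 -0.05  8.42]
```

```bash
python3 -m creep '[-0.46,0.97,0,0,0,0, -0.46,0.97,0,0,0,0, -0.46,0.97,0,0,0,0, -0.46,0.97,0,0,0,0, -0.46,0.97,0,0,0,0, -0.46,0.97,0,0,0,0, -0.46,0.97,0,0,0,0, -0.46,0.97,0,0,0,0, -0.46,0.97,0,0,0,0, -0.46,0.97,0,0,0,0, -0.46,0.97,0,0,0,0, -0.46,0.97,0,0,0,0, -0.46,0.97,0,0,0,0, -0.46,0.97,0,0,0,0, -0.46,0.97,0,0,0,0, -0.46,0.97,0,0,0,0, -0.46,0.97,0,0,0,0, 0,0,0,0,0,0]'
python3 -m creep '[0,0,0,0,0,0.94, 0,0,0,0,0,0.94, 0,0,0,0,0,0.94, 0,0,0,0,0,0.94, 0,0,0,0,0,0.94, 0,0,0,0,0,0.94, 0,0,0,0,0,0.94, 0,0,0,0,0,0.94, 0,0,0,0,0,0.94, 0,0,0,0,0,0, 0,0,0,0,0,0]'
python3 - <<'E'
from h import *
go([.6298,-.1437,.0575],-95.5)
E
```

```text
time: 50.32
ee_pos: [0.6267, -0.1519, 0.1937]
tcp_rot: [0.002, 0.925, 0.379, -0.001]
force: [-0.9, -1.5, -2.4]
width: 0.519
grasp_force: 20.0
time: 51.23
ee_pos: [0.6266, -0.1431, 0.1936]
tcp_rot: [0.0, 0.999, -0.048, -0.001]
force: [-0.0, 0.1, -2.5]
width: 0.519
grasp_force: 20.0
shift units [0.12 0.01 4.54] yaw y axis -95.5
rot units [ 0.    0.02 -0.01]
```

```bash
python3 -m creep '[0.1,0,0.5,0,0,0, 0,0,1,0,0,0, 0,0,1,0,0,0, 0,0,0.6,0,0,0, 0,0,0.4,0,0,0, 0,0,0.3,0,0,0, 0,0,0.3,0,0,0, 0,0,0.2,0,0,0, 0,0,0,0,0,0, 0,0,0,0,0,0]'
python3 -m creep '[0,0,0.12,0,0,0, 0,0,0.12,0,0,0, 0,0,0.02,0,0,0, 0,0,0,0,0,0]'
```

```text
time: 52.07
ee_pos: [0.6305, -0.144, 0.0663]
tcp_rot: [0.0, 0.999, -0.05, 0.0]
force: [0.2, 0.1, -1.9]
width: 0.518
grasp_force: 20.0
time: 52.4
ee_pos: [0.6302, -0.1437, 0.0581]
tcp_rot: [-0.0, 0.999, -0.05, 0.0]
force: [-0.5, -0.2, -2.7]
width: 0.518
grasp_force: 20.0
```

```bash
python3 -m creep '[0,0,0,0,0,0, 0,0,0,0,0,0, 0,0,0,0,0,0, 0,0,0,0,0,0]' 0.34
python3 -m creep '[0,0,-0.4,0,0,0, 0,0,-0.6,0,0,0, 0,0,-1,0,0,0, 0,0,-1,0,0,0, 0,0,-1,0,0,0, 0,0,-1,0,0,0, 0,0,-1,0,0,0, -1,0,-1,0,0,0, -1,0,-1,0,0,0, 0,0,0,0,0,0, 0,0,0,0,0,0]'
python3 - <<'E'
from h import *
s=shot('wrist')['frame'][:300];a=shot('scene')['frame'];b=shot('side')['frame']
t=np.hstack([cv2.resize(s,(400,214)),cv2.resize(a,(400,300))[:214]]);a2=np.hstack([cv2.resize(a[150:350,:280],(400,286)),cv2.resize(b[100:380,168:560],(400,286))])
cv2.imwrite('pics/fin.png',np.vstack([t,a2])[:,:,::-1])
E
```

```text
time: 52.73
ee_pos: [0.6304, -0.1439, 0.0584]
tcp_rot: [0.0, 0.999, -0.05, 0.0]
force: [-0.2, -0.1, 0.9]
width: 0.658
grasp_force: 0.0
time: 53.65
ee_pos: [0.5712, -0.1387, 0.2999]
tcp_rot: [-0.001, 0.999, -0.05, 0.002]
force: [0.7, 0.8, -1.0]
width: 0.658
grasp_force: 0.0
```

View pics/fin.png

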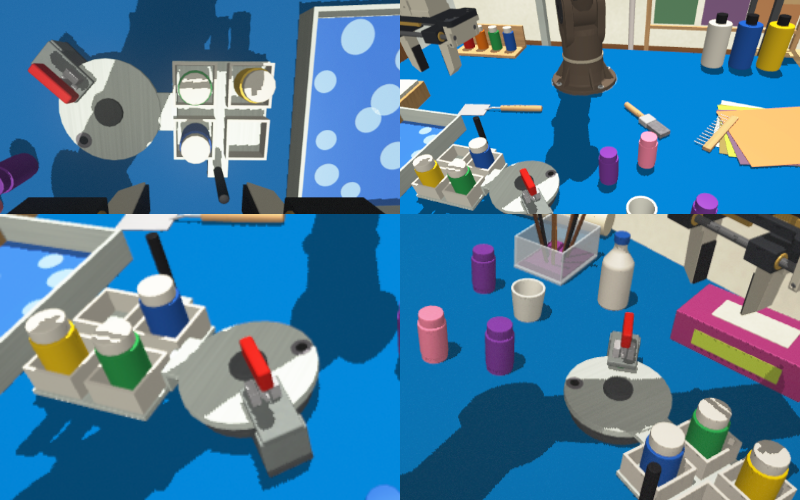

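Yellow, green and blue stand upright in separate pockets. The T-bar is in line and down, the cup is standing, and the robot is clear of everything.

```bash
python3 -c "
from station import job_done
print(job_done())"
```

```text
the job is handed in; nothing more can be done
None
```

The job is handed in and no verdict came back: the caddy is locked at its working place with the plunger down, the yellow, blue and green jars (no red one was on the table) each stand upright in their own pocket, and the white cup is still standing.

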